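Latch the driver tray of a power converter level

ROBOT

A 6-joint arm with a two-finger parallel gripper is mounted at the origin on the work surface. World frame = base frame: x ahead of the robot, y to its left, z up, the work surface at z = 0. Lengths are in m, angles in rad, forces in N, time in s.
With the tool pointing down it reaches from about 0.35 to 0.85 m from the base axis. Payload 8.1 kg.
Tool frame: the origin (TCP) lies on the centre line of the jaws, within the pads' length; the fingertips stand 25 mm ahead of it and the grasp point (between the pads) lies 6 mm ahead of it; z points along the fingers, y is the direction in which the jaws open and shut (so a half turn about z gives the same grasp; the last joint's range is limited). The gripper opens to 85 mm and grips with 20 to 120 N. Pads are 22 mm wide; open, the fingers measure 114 mm over their backs; the gripper's body (76 mm by 85 mm) begins 54 mm behind the grasp point. The pads swing forward as they close: fully open they stand 13 mm farther back than shut.
Start: joints at [-1.324, 0.13, 1.488, -0, 1.523, -0.085], TCP at [0.195, -0.567, 0.256] pointing down, gripper open.
Joint ranges: [-2.96, 2.96], [-0.89, 2.26], [0.02, 2.5], [-1.34, 4.48], [0, 2.73], [-2.66, 2.66]. Speed limits (rad/s): [2.39, 2.39, 2.79, 3.14, 3.14, 3.14].

INTERFACE

Orientations are given as a unit quaternion [x, y, z, w].
In Python, from bench import arm, camera, job_done gives the robot as it stands.
- The arm moves only by the tool play_rows, never from a script. Its arguments are lists of equal length, an entry for each row: "fingers": the opening in per cent of the stroke, from 0 (shut) to 100 (fully open); "dp": the shift along the tool's x, y, z in m, a list of three; "twist": the turn about the tool's z in rad. In form: {"fingers": [fingers, ...], "dp": [[tx, ty, tz], ...], "twist": [twist, ...]}. A call has 1 to 20 rows; each row is the pose to reach, as a shift and turn from the pose measured when the call began, along the tool's axes at that moment; what a row does not reach only later rows make up. A row lasts 1/8 s, in which the tool goes at most 62.5 mm and 10.7 degrees, less where a joint would pass 70% of its speed; a pose out of reach is approached as far as the arm can. A call with a gripper value outside its range is refused whole. The fingers move at their own pace and stop on an object; "grip_force" is the grip in N (left out, the last holds). Time passes only in rows, so rows that repeat a pose let the fingers close. It gives the time, the measured TCP pose, the force and the opening at its end, in the units of the state.
- arm.sense(): the state, without advancing time (a new reading comes with each control period).
- camera(name): name is "side" or "top"; returns a dict with "img" (480x640x3 uint8, red, green, blue), "fov_y" (degrees; the focal length in pixels is half the picture's height over the tangent of half this angle, whatever the lens; pixels are square), "cx", "cy" (the principal point, pixels), "k1" (the pictures are not rectified: a ray, as slopes to the right and down, at radius r is drawn at 1 + k1 r^2 times it, then the intrinsics apply), "rvec" (rotation vector, rad) and "tvec" (3), from world to camera coordinates, as OpenCV has them. Camera axes: x right, y down, z forward; pixel columns grow to the right and rows downward; lengths in m; the calibration is good to about 2 mm. A picture is of the moment at which its call begins. There is no depth.
- job_done(): hands the job in, once; it reports no verdict.
The state is a dict: "t": time; "joints": joint angles; "joint_vel": joint speeds; "joint_torque": joint torques, N m; "eef_pos": TCP position; "tcp_rot": TCP orientation; "contact_force": force on the tool from outside, world axes, zero at the start; "wrist_torque": the same for the moment, N m; "finger_gap": finger opening in m.
Only numpy, scipy, OpenCV 4.12 (cv2) and the standard library are available. Lean on these libraries where they do the work, as an engineer would, in place of code of your own. Each camera call takes 0.05 s, during which the arm holds its last target.

TASK

The driver tray of the power converter stands tilted up on its spring. Reach in under the control board and press the tray down by its yellow pad until it lies level and the red spring catch snaps over its edge, then back out; the tray must stay latched level. Do not knock the control board above, do not press on the green driver board on the tray, and leave the meter, the spare capacitor and the blue parts tray where they are.

Things in the scene. Friction and masses are not known exactly. Their poses are not given: they have to be found in the camera images.
- unit: Power converter, fixed: plywood foot 260 x 290 mm, heat sink on it, top z=96 mm. Origin: centre of underside, on the bench. +x from tray hinge to catch, away from the robot (yaw within 0.35 rad); y along the hinge; z up. Black capacitors 40 mm across, tops at z=155 mm, at x=20 and 64, y=+-100. Hinge lugs at x=-95, y=+-74, tops z=123. Catch housing x=81..115, y=+-30, top z=140.
- control_board: Green board on four brass standoffs (x=10 and 42, y=+-119 mm), frame as unit. Covers x=1..50, y=+-125; underside z=285, top 289, parts on it up to z=297 (305 where x>25). It roofs over the pad, so a vertical tool cannot reach it; one tilted 27 to 45 deg, leaning back to the hinge side (-x) with the gripper's wide side along y, can. Open on the robot's side and the far side.
- tray_hinge (a point): Middle of the tray's hinge axis, fixed in the unit at x=-95, y=0, z=115 mm; axes as unit. The hinge axis runs along y.
- tray (a joint): Tray tilt (rad): 0 level, 0.42 raised (at the start, held up by its spring), stop at -0.03. Plate 170 mm long from the hinge axis, 130 wide, 6 thick, dark steel, axis at mid-thickness. Pressing at the pad takes 2 to 7 N, a few N more to pass the catch. Pressed to 0 or a little below, it is caught, and stays at 0 to 0.02 when released; if not caught it springs back up.
- pad: Yellow pressing pad on the tray, moving with it: 30 mm along the tray x 80 mm along y x 4 mm. Origin: centre of its underside, 122 mm from the hinge axis along the tray and 3 mm above the tray's mid-thickness. x along the tray away from the hinge, z out of the tray's upper face.
- pad_top (a point): Centre of the pad's upper face: 122 mm from the hinge axis along the tray and 7 mm above the tray's mid-thickness. Axes as pad.
- driver_board: Green board with low black, blue and white parts, fixed on the tray between hinge and pad: 23 to 93 mm from the hinge axis, 116 mm wide, parts up to 16 mm above the tray's mid-thickness. Origin on the hinge axis, x along the tray. Not to be pressed.
- catch (a joint): Red spring catch at the tray's free end (m): 0 sprung out, its nose over the tray's edge when latched; up to 0.014 pushed back toward +x of the unit. The tray's edge pushes it back by its sloping nose and it springs out again by itself; it need not be touched.
- catch_nose (a point): Tip of the red catch's nose, 34 mm wide, 122 mm above the bench, at unit x = 68 mm when home. Axes as unit.
- meter: Bystander: yellow handheld meter lying on its back, 160 x 78 x 34 mm (40 mm over its dial), loose; origin at the centre of its underside, x along its length.
- spare_cap: Bystander: black spare capacitor standing upright, 52 mm across, 80 mm tall (85 over the terminals), loose; origin at the centre of its underside.
- parts_tray: Bystander: open blue parts tray, 100 x 140 x 35 mm, loose; origin at the centre of its underside.

How it is judged:
On the way:
1. the tray is pressed down level by the fingers on its yellow pad (value of joint tray below 0.035 rad and contact force between pad and the fingers above 1 N), for 0.05 s.
At the end, for the whole second after the job is handed in: The tray rests latched level (within 0.04 rad) with the red catch sprung home (within 3 mm), at rest and untouched by the robot; meter, spare capacitor and parts tray are within 25 mm of where they stood (value of joint tray between -0.04 and 0.04 rad and value of joint catch below 0.003 m and linear speed of pad below 0.01 m/s and not (distance of meter from where it was at the start of the episode above 0.025 m) and not (distance of spare_cap from where it was at the start of the episode above 0.025 m) and not (distance of parts_tray from where it was at the start of the episode above 0.025 m)).
It fails at once if the control board is knocked (more than 4 N) (contact force between control_board and anything else above 4 N).
It fails at once if the driver board on the tray is pressed (more than 4 N) (contact force between driver_board and anything else above 4 N).
It fails at once if a bystander (meter, spare capacitor, parts tray) is moved by more than 25 mm (distance of any of meter, spare_cap, parts_tray from where it was at the start of the episode above 0.025 m).
It also fails if it takes over 35 s, if anything falls off the work surface, if the arm or the gripper's body presses on something with over 40 N, if the wrist force passes 120 N, or if a joint passes its speed limit or range.

## Working session

There is one attempt and no reset: what is moved stays moved. The work goes in short steps, Python scripts to look and compute and a tool call to move; the robot and the scene stay as the last step left them, time stands still between calls to the robot, and variables do not carry over. Pictures are saved under pics/ and viewed, and the job is handed in when it is done.

Besides the shell and the picture viewer there is one more tool, called after "Call:" as name(argument=value, ...), one argument or row to a line, values as JSON. play_rows: Moves the arm, as the interface text tells. Its arguments: {"type":"object","properties":{"fingers":{"type":"array"},"dp":{"type":"array"},"twist":{"type":"array"},"grip_force":{"type":"number"}},"required":["fingers","dp","twist"]}

```bash
mkdir -p pics; ls
python3 - <<'E'
from bench import arm,camera
import cv2
s=arm.sense()
for k in s: print(k,s[k])
for n in("side","top"):
    c=camera(n); cv2.imwrite(f"pics/{n}0.png",c["img"][:,:,::-1]); print({k:v for k,v in c.items() if k!="img"})
E
```

```text
pics
t 0.0
joints [-1.32439998e+00  1.31163953e-01  1.48928476e+00 -1.91725044e-05
  1.52301808e+00 -8.54392061e-02]
joint_vel [-0.00057889 -0.00020381  0.00015892  0.00114629 -0.00017186  0.00116802]
joint_torque [ 1.30685035e-03 -5.69403291e+01 -5.00544906e+01  3.93476398e-06
  1.47575751e-02  5.59764075e-06]
eef_pos [ 0.19533466 -0.56677132  0.25523973]
tcp_rot [ 9.86266683e-01  1.65157960e-01 -8.48764774e-05 -9.33266245e-04]
contact_force [-0.15774467 -0.16925683 -0.24005476]
wrist_torque [-0.02572392 -0.05160318 -0.0526378 ]
finger_gap 0.08530650383376241
{'fov_y': 47.21219008701462, 'cx': 319.4085375933946, 'cy': 239.6963749841846, 'k1': -0.024264133829336777, 'rvec': array([ 0.81321218, -2.47884607,  1.23019428]), 'tvec': array([0.47894902, 0.30268288, 1.07993783])}
{'fov_y': 42.130224249010226, 'cx': 313.5651385960644, 'cy': 237.92999798994043, 'k1': -0.11845322110790746, 'rvec': array([ 2.08944765, -2.12867786,  0.22362361]), 'tvec': array([0.00671454, 0.60615661, 1.42919014])}
```

View pics/side0.png

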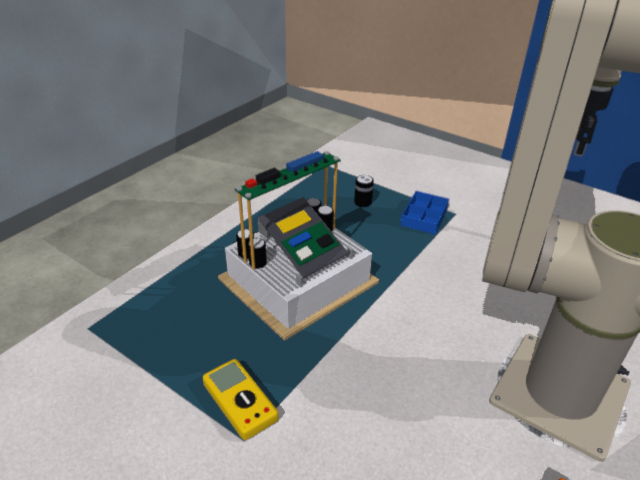

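View pics/top0.png

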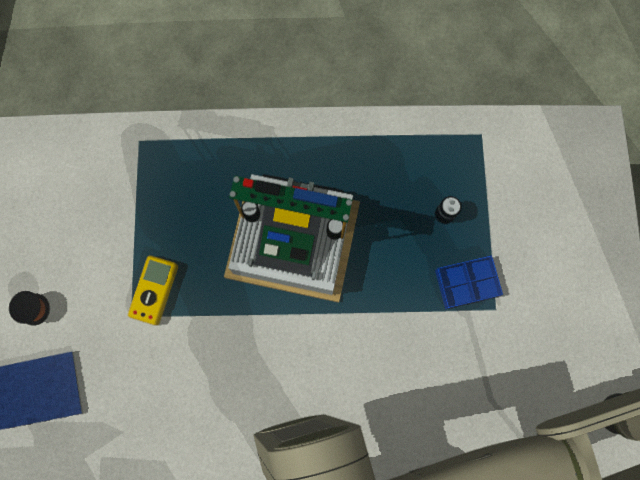

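The side view shows the raised tray with its yellow pad near (294,222), under the green board. In the top view the pad is near (291,218) and the board spans about (232,190) to (352,205). Next I'll triangulate the pad corners and cross-check them against the board.

```bash
cat > h.py <<'E'
import numpy as np,cv2
def K(c):
    f=240/np.tan(np.radians(c["fov_y"]/2)); return np.array([[f,0,c["cx"]],[0,f,c["cy"]],[0,0,1]]),np.array([c["k1"],0,0,0,0])
def P(c): return np.hstack([cv2.Rodrigues(c["rvec"])[0],c["tvec"].reshape(3,1)])
def und(c,p):
    k,d=K(c); return cv2.undistortPoints(np.float64(p).reshape(-1,1,2),k,d).reshape(-1,2)
def plane(c,p,z):
    R=cv2.Rodrigues(c["rvec"])[0]; o=-R.T@c["tvec"]; n=und(c,p)
    d=np.c_[n,np.ones(len(n))]@R; return o+d*((z-o[2])/d[:,2])[:,None]
def tri(a,pa,b,pb):
    X=cv2.triangulatePoints(P(a),P(b),und(a,pa).T,und(b,pb).T); return (X[:3]/X[3]).T
def proj(c,X):
    k,d=K(c); return cv2.projectPoints(np.float64(X).reshape(-1,1,3),c["rvec"],c["tvec"],k,d)[0].reshape(-1,2)
E
python3 - <<'E'
from h import *
from bench import camera
C={};Q={}
for n in("side","top"):
    c=camera(n);C[n]=c
    print(n,"campos",-cv2.Rodrigues(c["rvec"])[0].T@c["tvec"])
    h=cv2.cvtColor(c["img"],cv2.COLOR_RGB2HSV)
    m=cv2.inRange(h,(18,140,100),(33,255,255))
    N,l,st,ce=cv2.connectedComponentsWithStats(m)
    for i in range(1,N):
        if st[i,4]>100: print(i,st[i],ce[i])
    x0,y0=(294,222) if n=="side" else (291,218)
    i=l[y0,x0]; mm=np.uint8(l==i); ct=max(cv2.findContours(mm,0,2)[0],key=cv2.contourArea)
    ap=cv2.approxPolyDP(ct,3,True).reshape(-1,2);print("approx",ap.tolist()); Q[n]=ce[i]
    g=cv2.inRange(h,(45,60,30),(90,255,255))
    cv2.imwrite(f"pics/{n}_crop.png",cv2.resize(c["img"][140:330,200:400,::-1],None,fx=4,fy=4,interpolation=2)[:600,:800])
print(tri(C["side"],Q["side"],C["top"],Q["top"]))
E
```

```text
side campos [0.00812317 0.83442073 0.88935419]
4 [238 194   8  68 143] [242.11888112 230.35664336]
5 [248 200   7  69 157] [250.75796178 235.74522293]
7 [276 210  35  23 416] [293.20913462 221.21153846]
10 [ 203  359   75   81 2373] [242.42857143 404.0168563 ]
approx [[310, 218], [302, 210], [276, 224], [286, 232]]
top campos [ 0.29173841 -0.00288169  1.52477401]
1 [273 208  37  20 481] [291.02494802 217.49064449]
4 [ 128  256   48   69 1325] [150.62641509 294.30339623]
approx [[275, 208], [273, 220], [307, 227], [309, 215]]
[[0.63277467 0.04581122 0.16813294]]
```

View pics/top_crop.png

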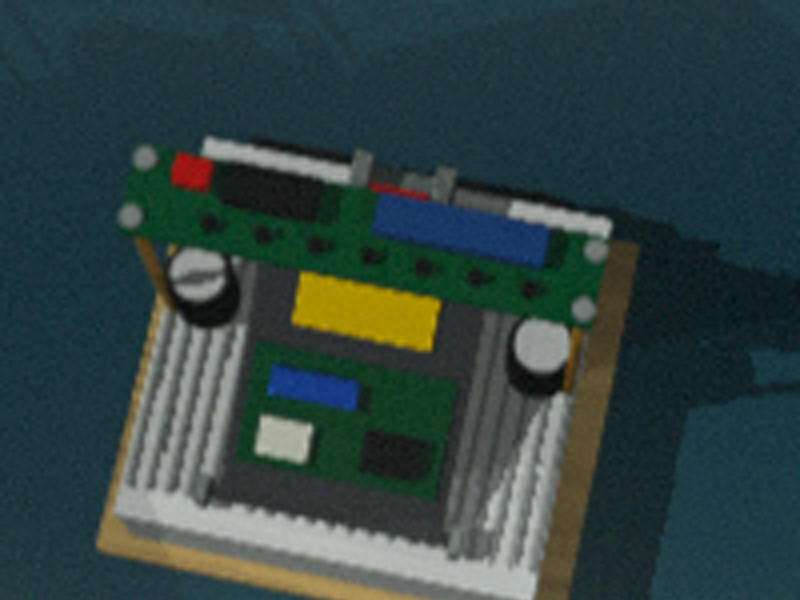

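View pics/side_crop.png

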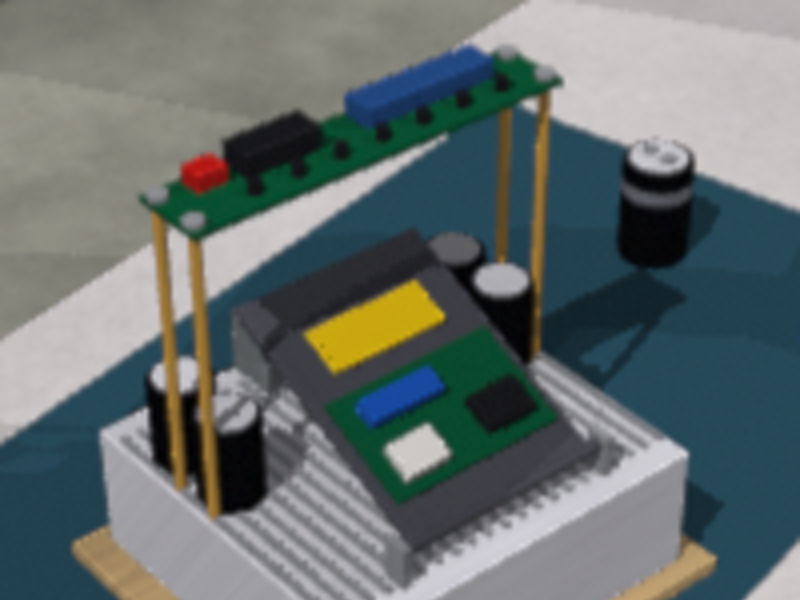

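The board screws show clearly in both crops, so I'll use their four triangulated positions to fix the unit frame.

```bash
cat > unit.py <<'E'
from h import *
from bench import camera,arm
a=camera("side");b=camera("top")
o=np.array([200,140])
ps=np.array([(156,195),(193,221),(508,52),(545,75)])/4+o
pt=np.array([(145,157),(130,216),(596,251),(584,309)])/4+o
X=tri(a,ps,b,pt)
u=np.array([(42,119),(10,119),(42,-119),(10,-119)])/1000
A,B=u-u.mean(0),X[:,:2]-X[:,:2].mean(0)
yaw=np.arctan2((A[:,0]*B[:,1]-A[:,1]*B[:,0]).sum(),(A*B).sum())
R=np.array([[np.cos(yaw),-np.sin(yaw)],[np.sin(yaw),np.cos(yaw)]])
t=X[:,:2].mean(0)-R@u.mean(0)
def w(x,y,z): return np.r_[R@[x,y]+t,z]
E
python3 - <<'E'
from unit import *
print(X);print("yaw",yaw,"t",t, "res mm",1000*((u@R.T+t)-X[:,:2]))
Xp=plane(b,pt,0.29);print("top-plane",Xp[:,:2].mean(0)-X[:,:2].mean(0))
print("pad pred",w(.0135,0,.171))
pp=tri(a,[[310,218],[302,210],[276,224],[286,232]],b,[[307,227],[309,215],[275,208],[273,220]]);print(pp,pp.mean(0))
e=pp[1]-pp[2];print("pad yaw",np.arctan2(e[1],e[0])+np.pi/2,np.linalg.norm(e))
# foot corners from top view
F=[w(x,y,.096) for x,y in[(-.1,-.1),(-.1,.1)]]
L=[w(-.095,s*.074,.123) for s in(1,-1)]
print("lugs",proj(b,L),proj(a,L))
E
```

```text
[[ 0.68649486  0.15452734  0.28818902]
 [ 0.65465848  0.16194746  0.28878175]
 [ 0.6313934  -0.07816621  0.28804947]
 [ 0.60112783 -0.07115642  0.28670877]]
yaw -0.2291077306643437 t [0.61809804 0.04769287] res mm [[-0.46837643 -0.48257563]
 [ 0.20418118 -0.63521608]
 [ 0.58122653  0.43005216]
 [-0.31703128  0.68773955]]
top-plane [-0.00129685 -0.00041195]
pad pred [0.63124528 0.0446269  0.171     ]
[[0.61116182 0.01058052 0.16622357]
 [0.63705142 0.00582983 0.17475492]
 [0.65412357 0.08125639 0.17163077]
 [0.62579399 0.08510338 0.16536006]] [0.6320327  0.04569253 0.16949233]
pad yaw -0.22259082448384282 0.07739756916653102
lugs [[250.217776   260.9914192 ]
 [313.5023523  274.40579292]] [[299.86984567 274.80211475]
 [350.58499487 247.0230744 ]]
```

Every check agrees:

| Quantity | Value |
|---|---|
| Unit origin | (0.618, 0.048) |
| Unit yaw | -0.229 |
| Screw fit residual | under 1 mm |
| Pad position, measured vs predicted | within 2 mm |

The moves only shift the tool or turn it about its own z. That means the tilt has to come from how the arm approaches a pose it can't reach. I'll first turn the tool and bring it to the unit's azimuth, high and clear, and find out how the arm behaves at its limit there.

```bash
cat > st.py <<'E'
import numpy as np
from bench import arm
from scipy.spatial.transform import Rotation as Ro
s=arm.sense();R0=Ro.from_quat(s["tcp_rot"]).as_matrix();p0=np.array(s["eef_pos"])
def dp(*ws):
    for q in ws: print(np.round(R0.T@(np.array(q)-p0),3).tolist())
def show():
    z=R0[:,2];print("t",round(s["t"],2),"p",p0.round(4),"j",np.round(s["joints"],3),"F",np.round(s["contact_force"],1),"gap",round(s["finger_gap"],3))
    print("tilt deg",np.degrees(np.arccos(-z[2])).round(1),"axis az",np.arctan2(z[1],z[0]).round(3),"x",R0[:,0].round(3),"y az",np.arctan2(R0[1,1],R0[0,1]).round(3))
E
python3 - <<'E'
from st import *
show(); dp((.195,-.567,.46),(.4,-.45,.46),(.73,-.17,.46))
E
```

```text
t 0.3 p [ 0.1954 -0.5671  0.2559] j [-1.324  0.131  1.489 -0.     1.523 -0.085] F [1.6 0.3 0.4] gap 0.085
tilt deg 0.0 axis az 1.85 x [0.945 0.326 0.   ] y az -1.239
[-0.0, -0.0, -0.204]
[0.232, -0.044, -0.204]
[0.635, -0.201, -0.204]
```

Call:
play_rows(
  fingers=[0,0,0,0,0,0,0,0,0,0,0,0,0,0,0,0],
  dp=[
    [0,0,-0.06],
    [0,0,-0.12],
    [0,0,-0.18],
    [0.05,-0.01,-0.2],
    [0.1,-0.02,-0.2],
    [0.16,-0.03,-0.2],
    [0.23,-0.045,-0.2],
    [0.29,-0.07,-0.2],
    [0.35,-0.09,-0.2],
    [0.41,-0.11,-0.2],
    [0.47,-0.135,-0.2],
    [0.53,-0.16,-0.2],
    [0.59,-0.18,-0.2],
    [0.635,-0.2,-0.2],
    [0.635,-0.2,-0.2],
    [0.635,-0.2,-0.2],
  ],
  twist=[0,0,0,0.06,0.12,0.18,0.24,0.3,0.36,0.42,0.48,0.52,0.561,0.561,0.561,0.561],
)

```text
t: 2.3
eef_pos: [0.731, -0.171, 0.455]
tcp_rot: [0.993, -0.114, -0.001, -0.0]
contact_force: [-1.1, -0.0, -0.1]
finger_gap: 0.0009
```

```bash
python3 -c "
from st import *
show()"
```

```text
t 2.3 p [ 0.731 -0.171  0.455] j [-0.298  0.651  0.474  0.     2.018  1.501] F [-1.1 -0.  -0.1] gap 0.001
tilt deg 0.1 axis az 2.727 x [ 0.974 -0.226 -0.002] y az -1.799
```

Call:
play_rows(
  fingers=[0,0,0,0,0,0],
  dp=[
    [0,-0.051,0],
    [0.05,-0.051,0],
    [0.1,-0.051,0],
    [0.15,-0.051,0],
    [0.2,-0.051,0],
    [0.2,-0.051,0],
  ],
  twist=[0,0,0,0,0,0],
)

```text
t: 3.05
eef_pos: [0.8261, -0.147, 0.4088]
tcp_rot: [0.993, -0.114, 0.029, 0.002]
contact_force: [0.0, -0.4, 0.7]
finger_gap: -0.0001
```

```bash
python3 -c "
from st import *
show()"
```

```text
t 3.05 p [ 0.8261 -0.147   0.4088] j [-0.239  1.007  0.022  0.004  2.055  1.563] F [ 0.  -0.4  0.7] gap -0.0
tilt deg 3.3 axis az -0.177 x [ 0.972 -0.227  0.058] y az -1.8
```

The arm now trades some tilt for reach: 3.3° outward so far, at nearly the right azimuth. I'll push harder to gain more.

Call:
play_rows(
  fingers=[0,0,0,0,0,0],
  dp=[
    [0.5,0,-0.1],
    [0.5,0,-0.1],
    [0.5,0,-0.1],
    [0.5,0,-0.1],
    [0.5,0,-0.1],
    [0.5,0,-0.1],
  ],
  twist=[0,0,0,0,0,0],
)

```text
t: 3.8
eef_pos: [0.8637, -0.1659, 0.3672]
tcp_rot: [0.992, -0.114, 0.057, 0.004]
contact_force: [-0.1, -0.1, 0.3]
finger_gap: -0.0002
```

```bash
python3 -c "
from st import *
show()"
```

```text
t 3.8 p [ 0.8637 -0.1659  0.3672] j [-0.251  1.059  0.023  0.008  1.946  1.552] F [-0.1 -0.1  0.3] gap -0.0
tilt deg 6.6 axis az -0.183 x [ 0.967 -0.226  0.114] y az -1.8
```

Call:
play_rows(
  fingers=[0,0,0,0,0,0,0,0,0,0,0,0],
  dp=[
    [-0.05,0,-0.06],
    [-0.05,0,-0.12],
    [-0.1,0,-0.18],
    [-0.1,0,-0.24],
    [-0.1,0,-0.3],
    [-0.15,0,-0.36],
    [-0.15,0,-0.42],
    [-0.2,0,-0.48],
    [-0.25,0,-0.54],
    [-0.3,0,-0.6],
    [-0.35,0,-0.65],
    [-0.4,0,-0.7],
  ],
  twist=[0,0,0,0,0,0,0,0,0,0,0,0],
)

```text
t: 5.3
eef_pos: [0.4479, -0.0755, 0.8122]
tcp_rot: [0.991, -0.114, 0.069, 0.005]
contact_force: [-0.1, 0.4, -0.2]
finger_gap: 0.0001
```

```bash
python3 -c "
from st import *
show()"
```

```text
t 5.3 p [ 0.4479 -0.0755  0.8122] j [-0.291  0.373  0.022  0.029  2.609  1.535] F [-0.1  0.4 -0.2] gap 0.0
tilt deg 7.9 axis az -0.182 x [ 0.965 -0.225  0.137] y az -1.799
```

Call:
play_rows(
  fingers=[0,0,0,0,0,0,0,0],
  dp=[
    [-0.06,0,-0.06],
    [-0.12,0,-0.12],
    [-0.18,0,-0.18],
    [-0.24,0,-0.24],
    [-0.3,0,-0.3],
    [-0.36,0,-0.3],
    [-0.4,0,-0.3],
    [-0.4,0,-0.3],
  ],
  twist=[0,0,0,0,0,0,0,0],
)

```text
t: 6.3
eef_pos: [0.2922, -0.0021, 0.8884]
tcp_rot: [0.986, -0.114, 0.119, 0.016]
contact_force: [-0.1, 0.1, 0.5]
finger_gap: -0.0001
```

```bash
python3 -c "
from st import *
show()"
```

```text
t 6.3 p [ 0.2922 -0.0021  0.8884] j [-0.158  0.146  0.023 -0.053  2.731  1.591] F [-0.1  0.1  0.5] gap -0.0
tilt deg 13.8 axis az -0.248 x [ 0.946 -0.221  0.239] y az -1.801
```

Call:
play_rows(
  fingers=[0,0,0,0,0,0,0,0],
  dp=[
    [-0.06,0.01,-0.06],
    [-0.12,0.02,-0.12],
    [-0.18,0.02,-0.18],
    [-0.24,0.02,-0.24],
    [-0.3,0.02,-0.3],
    [-0.36,0.02,-0.3],
    [-0.4,0.02,-0.3],
    [-0.4,0.02,-0.3],
  ],
  twist=[0,0,0,0,0,0,0,0],
)

```text
t: 7.3
eef_pos: [0.13, 0.1014, 0.9201]
tcp_rot: [0.975, -0.111, 0.192, 0.018]
contact_force: [-1.1, 0.1, 0.7]
finger_gap: -0.0
```

```bash
python3 -c "
from st import *
show()"
```

```text
t 7.3 p [0.13   0.1014 0.9201] j [ 1.129  0.046  0.024 -1.177  2.731  1.762] F [-1.1  0.1  0.7] gap -0.0
tilt deg 22.3 axis az -0.207 x [ 0.901 -0.209  0.379] y az -1.796
```

```bash
python3 -c "
from st import *
dp((.3,0,.85),(.5,-.06,.75),(.66,-.1,.62),(.9,-.16,.8))"
```

```text
[0.148, 0.061, 0.136]
[0.303, 0.076, 0.307]
[0.406, 0.08, 0.49]
[0.703, 0.084, 0.417]
```

Call:
play_rows(
  fingers=[0,0,0,0,0,0,0,0,0,0,0,0,0,0,0],
  dp=[
    [0.03,0.015,0.03],
    [0.07,0.03,0.06],
    [0.11,0.045,0.1],
    [0.148,0.06,0.136],
    [0.18,0.065,0.18],
    [0.22,0.07,0.22],
    [0.26,0.075,0.265],
    [0.303,0.076,0.307],
    [0.34,0.077,0.35],
    [0.38,0.08,0.4],
    [0.4,0.08,0.44],
    [0.45,0.08,0.44],
    [0.55,0.084,0.42],
    [0.7,0.084,0.42],
    [0.7,0.084,0.42],
  ],
  twist=[0,0,0,0,0,0,0,0,0,0,0,0,0,0,0],
)

```text
t: 9.18
eef_pos: [0.7333, -0.1199, 0.7083]
tcp_rot: [0.972, -0.11, 0.208, 0.019]
contact_force: [35.6, -9.5, 51.4]
finger_gap: -0.0003
```

```bash
python3 -c "
from st import *
show()"
```

```text
t 9.18 p [ 0.7333 -0.1199  0.7083] j [-0.237  0.631  0.022  0.016  2.07   1.569] F [35.6 -9.5 51.4] gap -0.0
tilt deg 24.1 axis az -0.203 x [ 0.89  -0.206  0.408] y az -1.794
```

Call:
play_rows(
  fingers=[0,0,0,0],
  dp=[
    [0.03,0,0],
    [0.08,0,0],
    [0.14,0,0],
    [0.2,0,0],
  ],
  twist=[0,0,0,0],
)

```text
t: 9.68
eef_pos: [0.7834, -0.136, 0.6853]
tcp_rot: [0.966, -0.109, 0.235, 0.021]
contact_force: [1.0, -0.1, -0.5]
finger_gap: -0.0001
```

```bash
python3 -c "
from st import *
show()"
```

```text
t 9.68 p [ 0.7834 -0.136   0.6853] j [-0.245  0.681  0.022  0.023  1.962  1.564] F [ 1.  -0.1 -0.5] gap -0.0
tilt deg 27.3 axis az -0.2 x [ 0.866 -0.2    0.459] y az -1.792
```

Force is back to about 0 and the tilt is 27.3°. I'll repeat this twice more for some margin.

Call:
play_rows(
  fingers=[0,0,0,0],
  dp=[
    [0.04,-0.01,0],
    [0.1,-0.01,0],
    [0.16,-0.01,0],
    [0.22,-0.01,0],
  ],
  twist=[0,0,0,0],
)

```text
t: 10.18
eef_pos: [0.8276, -0.1426, 0.6673]
tcp_rot: [0.958, -0.108, 0.263, 0.022]
contact_force: [0.5, -1.0, 0.0]
finger_gap: 0.0001
```

Call:
play_rows(
  fingers=[0,0,0,0],
  dp=[
    [0.04,0,0],
    [0.1,0,0],
    [0.16,0,0],
    [0.22,0,0],
  ],
  twist=[0,0,0,0],
)

```text
t: 10.68
eef_pos: [0.8613, -0.1559, 0.6578]
tcp_rot: [0.95, -0.107, 0.291, 0.024]
contact_force: [-0.0, -0.4, -0.5]
finger_gap: -0.0001
```

```bash
python3 -c "
from st import *
show()"
```

```text
t 10.68 p [ 0.8613 -0.1559  0.6578] j [-0.249  0.752  0.023  0.031  1.774  1.561] F [-0.  -0.4 -0.5] gap -0.0
tilt deg 34.0 axis az -0.195 x [ 0.808 -0.189  0.558] y az -1.79
```

34° would work but leaves only about 5 mm to the board at the raised pad. At about 41° the gap would be about 15 mm, so I'll ratchet twice more.

Call:
play_rows(
  fingers=[0,0,0,0],
  dp=[
    [0.04,0.01,0],
    [0.1,0.02,0],
    [0.16,0.02,0],
    [0.22,0.02,0],
  ],
  twist=[0,0,0,0],
)

```text
t: 11.18
eef_pos: [0.8842, -0.1835, 0.6567]
tcp_rot: [0.941, -0.106, 0.319, 0.027]
contact_force: [-0.2, -0.1, 1.1]
finger_gap: -0.0002
```

Call:
play_rows(
  fingers=[0,0,0,0],
  dp=[
    [0.04,0.01,0],
    [0.1,0.02,0],
    [0.16,0.02,0],
    [0.22,0.02,0],
  ],
  twist=[0,0,0,0],
)

```text
t: 11.68
eef_pos: [0.9006, -0.2068, 0.6631]
tcp_rot: [0.932, -0.105, 0.347, 0.03]
contact_force: [-0.1, -0.3, -0.5]
finger_gap: 0.0002
```

```bash
cat > plan.py <<'E'
from st import *
yaw=-.229;RU=np.array([[np.cos(yaw),-np.sin(yaw)],[np.sin(yaw),np.cos(yaw)]]);t=np.array([.6181,.0477])
def w(x,z,y=0): return np.r_[RU@[x,y]+t,z]
def tcp_for_corner(x,z,y=0): # hinge-side tip edge centre at unit (x,y,z)
    return w(x,z,y)+.011*R0[:,0]-.025*R0[:,2]
def corner():
    c=p0-.011*R0[:,0]+.025*R0[:,2]; q=RU.T@(c[:2]-t); return np.r_[q,c[2]].round(4)
E
python3 -c "
from plan import *
show();print('corner',corner())
print('tcp',tcp_for_corner(.0,.2))
q=[(-.2,.4),(-.06,.25),(-.02,.21),(.01,.18)]
dp(*[tcp_for_corner(*a) for a in q])
for a in q: print(a,tcp_for_corner(*a).round(3))
"
```

```text
t 11.68 p [ 0.9006 -0.2068  0.6631] j [-0.307  0.78   0.023  0.07   1.63   1.519] F [-0.1 -0.3 -0.5] gap 0.0
tilt deg 40.7 axis az -0.199 x [ 0.737 -0.176  0.652] y az -1.79
corner [ 0.3409 -0.1832  0.637 ]
tcp [0.61021412 0.04899654 0.22611766]
[-0.565, -0.184, -0.17]
[-0.557, -0.18, 0.035]
[-0.553, -0.179, 0.092]
[-0.55, -0.179, 0.134]
(-0.2, 0.4) [0.415 0.094 0.426]
(-0.06, 0.25) [0.552 0.063 0.276]
(-0.02, 0.21) [0.591 0.054 0.236]
(0.01, 0.18) [0.62  0.047 0.206]
```

Tilt is 40.7° with the jaw direction along the hinge. Next I'll move back over to the robot side of the unit, staying high.

Call:
play_rows(
  fingers=[0,0,0,0,0,0,0,0,0,0,0,0,0],
  dp=[
    [-0.03,-0.01,-0.01],
    [-0.08,-0.026,-0.026],
    [-0.13,-0.043,-0.043],
    [-0.18,-0.06,-0.06],
    [-0.23,-0.076,-0.076],
    [-0.28,-0.093,-0.093],
    [-0.33,-0.11,-0.11],
    [-0.38,-0.126,-0.126],
    [-0.43,-0.143,-0.143],
    [-0.48,-0.16,-0.16],
    [-0.53,-0.176,-0.176],
    [-0.552,-0.184,-0.185],
    [-0.552,-0.184,-0.185],
  ],
  twist=[0,0,0,0,0,0,0,0,0,0,0,0,0],
)

```text
t: 13.3
eef_pos: [0.4217, 0.1003, 0.4482]
tcp_rot: [0.933, -0.104, 0.344, 0.032]
contact_force: [-0.3, -0.1, 0.5]
finger_gap: 0.0001
```

```bash
python3 -c "
from plan import *
show();print('corner',corner())
q=[(-.2,.4),(-.06,.25),(-.02,.21),(.01,.18)]
dp(*[tcp_for_corner(*a) for a in q])
"
```

```text
t 13.3 p [0.4217 0.1003 0.4482] j [ 0.408 -0.893  2.066 -0.389  1.375  2.16 ] F [-0.3 -0.1  0.5] gap 0.0
tilt deg 40.4 axis az -0.204 x [ 0.742 -0.173  0.648] y az -1.789
corner [-0.1954  0.007   0.422 ]
[-0.018, 0.007, 0.014]
[-0.008, 0.011, 0.219]
[-0.004, 0.011, 0.275]
[-0.0, 0.012, 0.317]
```

Call:
play_rows(
  fingers=[0,0,0,0,0,0,0,0],
  dp=[
    [-0.004,0.006,0.04],
    [-0.006,0.01,0.09],
    [-0.008,0.011,0.14],
    [-0.008,0.011,0.18],
    [-0.008,0.011,0.22],
    [-0.006,0.011,0.245],
    [-0.004,0.011,0.265],
    [-0.004,0.011,0.265],
  ],
  twist=[0,0,0,0,0,0,0,0],
)

```text
t: 14.3
eef_pos: [0.5847, 0.0538, 0.2427]
tcp_rot: [0.933, -0.105, 0.343, 0.032]
contact_force: [0.9, 0.2, -0.8]
finger_gap: 0.0002
```

```bash
python3 -c "
from plan import *
from bench import camera
import cv2
show();print('corner',corner())
for n in ('side','top'):
    c=camera(n); cv2.imwrite(f'pics/{n}1.png',cv2.resize(c['img'][100:300,180:440,::-1],None,fx=3,fy=3))
"
```

```text
t 14.3 p [0.5847 0.0538 0.2427] j [ 0.127 -0.439  2.172 -0.314  0.758  2.079] F [ 0.9  0.2 -0.8] gap 0.0
tilt deg 40.3 axis az -0.207 x [ 0.743 -0.174  0.647] y az -1.791
corner [-0.0261 -0.0013  0.2166]
```

View pics/side1.png

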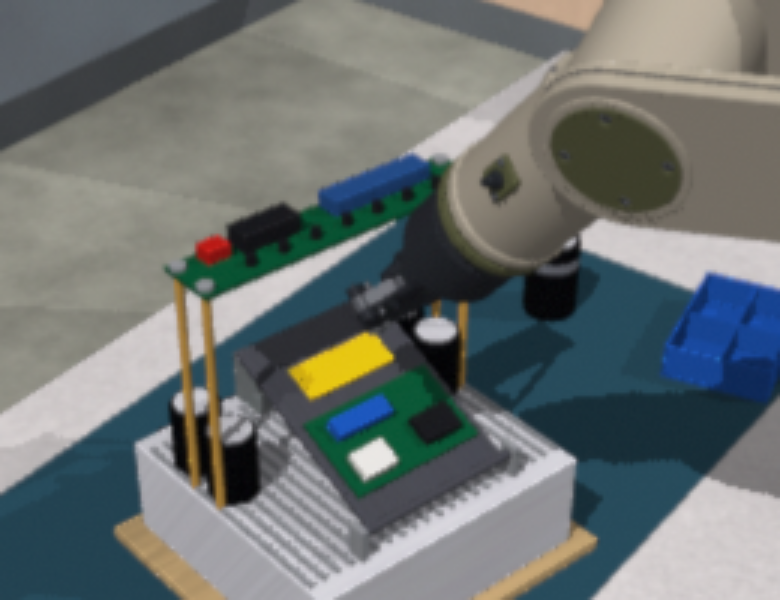

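View pics/top1.png

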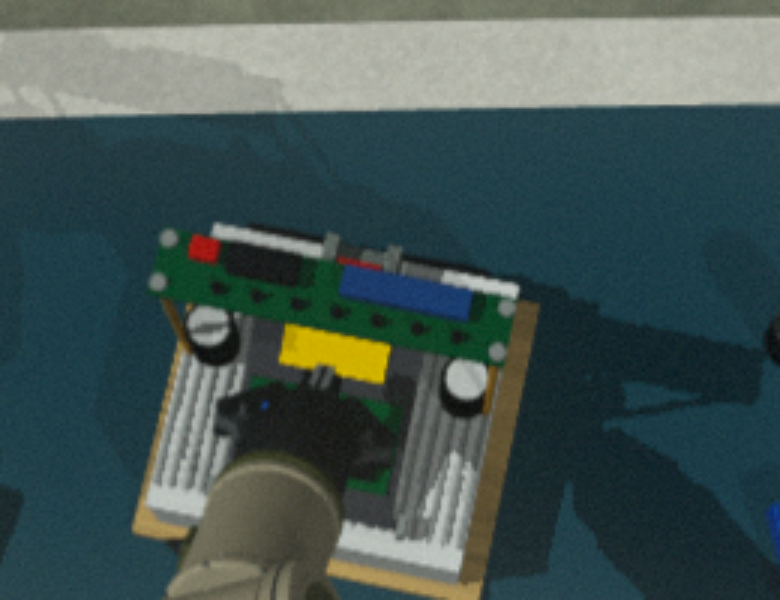

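The shut fingertips sit just short of the pad on the hinge side, at (325,372) in the top crop, and the board is clear. Next is contact with the pad.

```bash
python3 -c "
from plan import *
q=[(.0,.19),(.008,.18),(.012,.169),(.017,.157),(.022,.145),(.025,.135),(.027,.128)]
dp(*[tcp_for_corner(*a) for a in q])
"
```

```text
[0.001, 0.0, 0.039]
[0.001, 0.0, 0.051]
[-0.003, 0.001, 0.062]
[-0.007, 0.001, 0.075]
[-0.011, 0.001, 0.087]
[-0.015, 0.001, 0.097]
[-0.018, 0.001, 0.103]
```

Call:
play_rows(
  fingers=[0,0,0,0,0],
  dp=[
    [0.001,0,0.02],
    [0.001,0,0.039],
    [0.001,0,0.051],
    [-0.003,0.001,0.062],
    [-0.005,0.001,0.068],
  ],
  twist=[0,0,0,0,0],
)

```text
t: 15.02
eef_pos: [0.6245, 0.0455, 0.1902]
tcp_rot: [0.932, -0.105, 0.345, 0.032]
contact_force: [-1.0, -0.6, 3.0]
finger_gap: -0.0
```

```bash
python3 -c "
from plan import *
from bench import camera
import cv2
show();print('corner',corner())
for n in ('side',):
    c=camera(n); cv2.imwrite(f'pics/{n}2.png',cv2.resize(c['img'][100:300,180:440,::-1],None,fx=3,fy=3))
q=[(.017,.157),(.022,.145),(.025,.135),(.027,.128),(.028,.122),(.028,.118)]
dp(*[tcp_for_corner(*a) for a in q])
"
```

```text
t 15.03 p [0.6245 0.0455 0.1902] j [ 0.095 -0.256  2.135 -0.344  0.605  2.107] F [-1.  -0.6  3. ] gap -0.0
tilt deg 40.5 axis az -0.205 x [ 0.74  -0.174  0.65 ] y az -1.79
corner [ 0.0146 -0.0003  0.164 ]
[-0.003, -0.0, 0.007]
[-0.007, -0.0, 0.019]
[-0.011, 0.0, 0.029]
[-0.014, 0.0, 0.035]
[-0.017, 0.0, 0.041]
[-0.02, 0.0, 0.044]
```

View pics/side2.png

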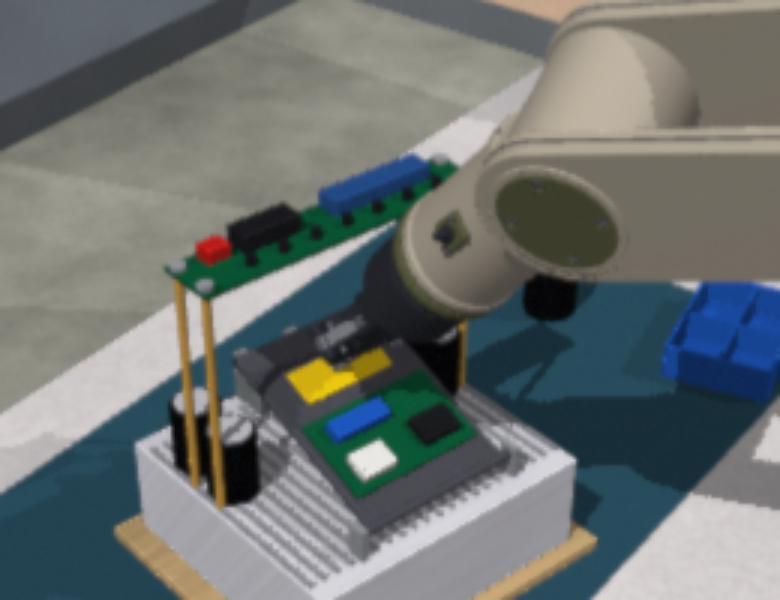

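The tips are on the pad at about (345,355) with 3 N upward, and the tray has started down. I'll keep pressing.

Call:
play_rows(
  fingers=[0,0,0,0,0,0,0],
  dp=[
    [-0.003,0,0.007],
    [-0.005,0,0.013],
    [-0.007,0,0.019],
    [-0.009,0,0.024],
    [-0.011,0,0.029],
    [-0.014,0,0.035],
    [-0.017,0,0.04],
  ],
  twist=[0,0,0,0,0,0,0],
)

```text
t: 15.95
eef_pos: [0.6373, 0.0432, 0.1479]
tcp_rot: [0.932, -0.105, 0.345, 0.032]
contact_force: [-4.6, -0.4, 5.7]
finger_gap: 0.0
```

```bash
python3 -c "
from plan import *
show();print('corner',corner())
q=[(.027,.122),(.028,.119),(.028,.117),(.028,.115)]
dp(*[tcp_for_corner(*a) for a in q])
"
```

```text
t 15.95 p [0.6373 0.0432 0.1479] j [ 0.087 -0.152  2.132 -0.393  0.509  2.162] F [-4.6 -0.4  5.7] gap 0.0
tilt deg 40.5 axis az -0.205 x [ 0.741 -0.174  0.649] y az -1.79
corner [0.0276 0.0004 0.1217]
[-0.0, 0.0, -0.001]
[-0.001, 0.0, 0.002]
[-0.003, 0.0, 0.004]
[-0.004, 0.001, 0.005]
```

Call:
play_rows(
  fingers=[0,0,0],
  dp=[
    [-0.001,0,0.0015],
    [-0.002,0,0.003],
    [-0.003,0,0.004],
  ],
  twist=[0,0,0],
)

```text
t: 16.32
eef_pos: [0.6377, 0.0433, 0.1428]
tcp_rot: [0.932, -0.105, 0.345, 0.032]
contact_force: [-3.1, -1.8, 6.1]
finger_gap: 0.0001
```

```bash
python3 -c "
from plan import *
from bench import camera
import cv2
show();print('corner',corner())
for n in ('side',):
    c=camera(n); cv2.imwrite(f'pics/{n}3.png',cv2.resize(c['img'][100:300,180:440,::-1],None,fx=3,fy=3))
"
```

```text
t 16.32 p [0.6377 0.0433 0.1428] j [ 0.087 -0.142  2.134 -0.401  0.499  2.171] F [-3.1 -1.8  6.1] gap 0.0
tilt deg 40.5 axis az -0.205 x [ 0.741 -0.174  0.649] y az -1.79
corner [0.0279 0.0005 0.1167]
```

View pics/side3.png

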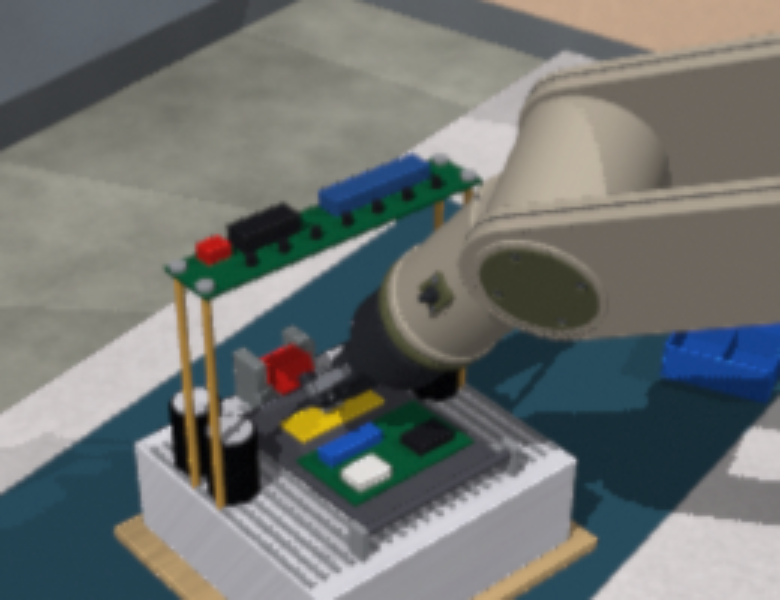

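The tray is about level and the catch is visible at (290,370). There's no hard stop in the force yet (6 N), so I'll press in small steps until it rises.

Call:
play_rows(
  fingers=[0,0],
  dp=[
    [-0.0015,0,0.002],
    [-0.002,0,0.003],
  ],
  twist=[0,0],
)

```text
t: 16.62
eef_pos: [0.6394, 0.0434, 0.1415]
tcp_rot: [0.932, -0.105, 0.346, 0.032]
contact_force: [-17.4, -0.4, 22.1]
finger_gap: -0.0
```

Call:
play_rows(
  fingers=[0,0],
  dp=[
    [-0.0015,0,0.002],
    [-0.002,0,0.002],
  ],
  twist=[0,0],
)

```text
t: 16.88
eef_pos: [0.6412, 0.0436, 0.1417]
tcp_rot: [0.931, -0.105, 0.349, 0.031]
contact_force: [-6.1, -1.9, 14.7]
finger_gap: 0.0
```

```bash
python3 -c "
from plan import *
from bench import camera
import cv2
show();print('corner',corner())
for n in ('side',):
    c=camera(n); cv2.imwrite(f'pics/{n}4.png',cv2.resize(c['img'][180:280,220:360,::-1],None,fx=5,fy=5,interpolation=2))
"
```

```text
t 16.88 p [0.6412 0.0436 0.1417] j [ 0.087 -0.133  2.132 -0.413  0.484  2.184] F [-6.1 -1.9 14.7] gap 0.0
tilt deg 41.0 axis az -0.202 x [ 0.735 -0.173  0.656] y az -1.789
corner [0.0315 0.0017 0.1156]
```

View pics/side4.png

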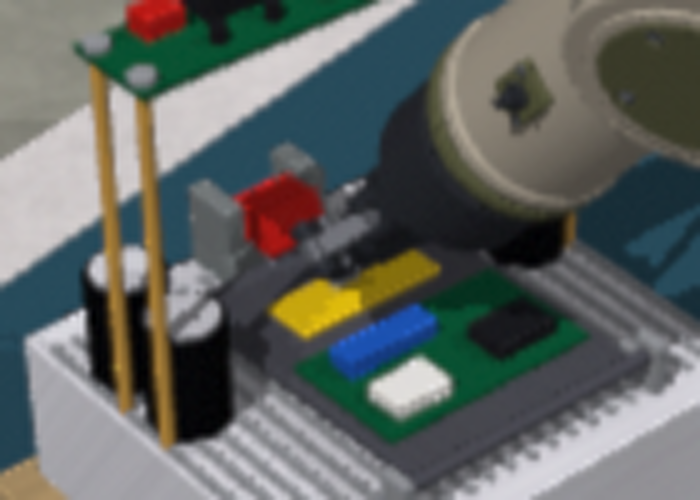

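The force rose to 22 N, so the tray is at its stop, and the red nose sits over its edge at (285,235). I'll back straight out along the tool axis.

Call:
play_rows(
  fingers=[0,0,0,0,0,0,0,0],
  dp=[
    [0,0,-0.005],
    [0,0,-0.02],
    [0,0,-0.05],
    [0,0,-0.09],
    [0,0,-0.13],
    [0,0,-0.18],
    [0,0,-0.22],
    [0,0,-0.22],
  ],
  twist=[0,0,0,0,0,0,0,0],
)

```text
t: 17.92
eef_pos: [0.5, 0.0735, 0.3115]
tcp_rot: [0.93, -0.104, 0.351, 0.03]
contact_force: [0.1, 0.2, -0.5]
finger_gap: -0.0003
```

```bash
python3 -c "
from plan import *
from h import *
from bench import camera
show();print('corner',corner())
C={};E={}
for n,x in (('side',200),('top',230)):
    c=camera(n); cv2.imwrite(f'pics/{n}5.png',cv2.resize(c['img'][150:300,x:x+200,::-1],None,fx=4,fy=4,interpolation=2))
    h=cv2.cvtColor(c['img'],cv2.COLOR_RGB2HSV);m=cv2.inRange(h,(18,140,70),(33,255,255))
    N,l,st,ce=cv2.connectedComponentsWithStats(m)
    print(n,'pad pred px',proj(c,w(.027,.122)),[(ce[i].round(1).tolist(),int(st[i,4])) for i in range(1,N) if st[i,4]>100])
    cv2.imwrite(f'pics/{n}5f.png',c['img'][:,:,::-1])
"
```

```text
t 17.93 p [0.5    0.0735 0.3115] j [ 0.228 -0.771  2.26  -0.328  1.003  2.106] F [ 0.1  0.2 -0.5] gap -0.0
tilt deg 41.3 axis az -0.197 x [ 0.731 -0.173  0.66 ] y az -1.788
corner [-0.1127 -0.0012  0.2855]
side pad pred px [[291.07731312 234.92400754]] [([242.2, 232.3], 157), ([250.9, 238.6], 178), ([290.1, 235.9], 322), ([242.5, 404.0], 2397)]
top pad pred px [[293.31782604 216.98586244]] [([293.2, 217.5], 460), ([152.0, 293.7], 1441)]
```

View pics/side5.png

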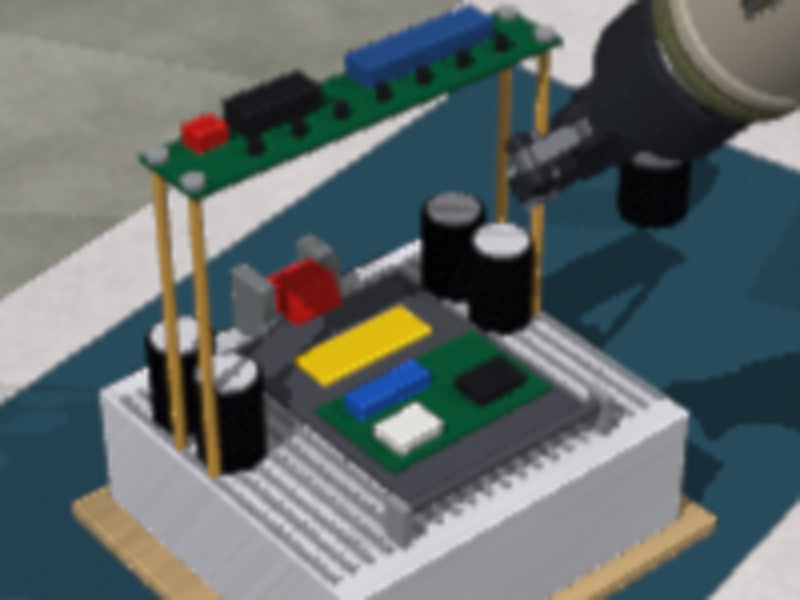

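View pics/top5f.png

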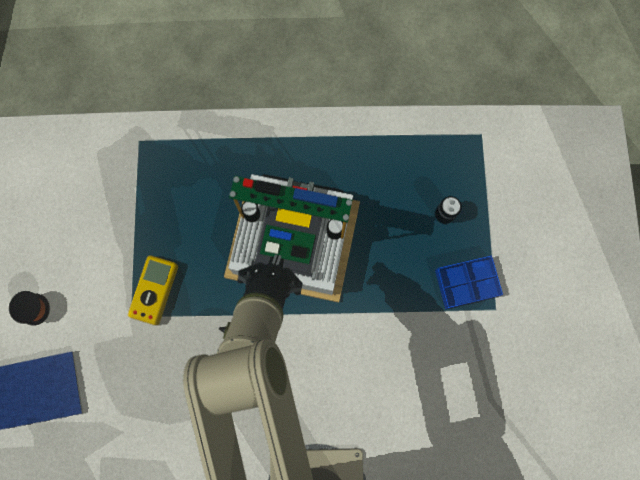

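With the tool out and touching nothing, the tray lies level and the red catch is over its edge at (305,290) in the side crop. The pad centre is within about 1 px of the level prediction in both views. The meter, spare capacitor and parts tray look unmoved.

```bash
python3 -c "
from bench import job_done
print(job_done())"
```

```text
the job is handed in; nothing more can be done
None
```

The tray is pressed down and latched level, the arm is backed out, and the job is handed in at about 18 s of the 35 s allowed. `job_done()` gives no verdict, so success rests on my own checks.

**What I did:** I located the unit from the four board screws seen in both cameras, with residuals under 1 mm. The moves have no tilt command, so I tilted the tool to about 41° by repeatedly asking for poses just out of reach. I then came in under the board with the fingers shut and pressed on the yellow pad. The force rose from about 6 N to 22 N when the tray met its stop, and I backed out along the tool axis.

**Last checks:**
- **Tray:** with the robot clear of it (contact force about 0), the pad centre was within about 1 px of the level prediction in both views. The red catch shows over the tray's edge.
- **Bystanders:** the meter, spare capacitor and parts tray look unmoved in the top view. I only measured the meter's image position, which was within 1.5 px of the start; part of that is probably mask noise.
- **Catch:** I judged its position by eye, not to the 3 mm limit.

**Things that were off:**
- **Force spike:** one reading reached about 60 N in free air during an abrupt stretched-arm move, under the 120 N limit.
- **Joint limits:** joint 5 read 2.731 against 2.73 and joint 2 read -0.893 against -0.89, at or just past the stated limits; nothing was reported then.
- **Slip:** the tips slid about 3 mm forward on the pad at the stop.

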